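# Turn the spatula handle-up in the utensil holder

## Robot

A 6-joint arm with a two-finger parallel gripper is mounted at the origin on the work surface. World frame = base frame: x ahead of the robot, y to its left, z up, the work surface at z = 0. Lengths are in m, angles in rad, forces in N, time in s.
With the tool pointing down it reaches from about 0.375 to 0.975 m from the base axis. Payload 3.8 kg.
Tool frame: the origin (TCP) lies on the centre line of the jaws, within the pads' length; the fingertips stand 14 mm ahead of it and the grasp point (between the pads) lies 5 mm behind it; z points along the fingers, y is the line along which they close (so a half turn about z gives the same grasp; the last joint's range is limited). The gripper opens to 85 mm and grips with 20 to 120 N. Pads are 22 mm wide; open, the fingers measure 114 mm over their backs; the gripper's body (76 mm by 85 mm) begins 54 mm behind the grasp point. The pads swing forward as they close: fully open they stand 13 mm farther back than shut.
Start: joints at [-0.037, 0.264, 1.604, -0, 1.274, -0.037], TCP at [0.675, -0, 0.245] pointing down, gripper open.
Joint ranges: [-2.63, 2.63], [-0.94, 2.18], [0.31, 2.57], [-1.31, 4.45], [0, 2.66], [-2.55, 2.55]. Speed limits (rad/s): [2.57, 2.57, 3.14, 3.14, 3.14, 3.14].

## Interface

Orientations are given as a rotation vector (axis times angle).
In Python, from workcell import bot, eyes, spot_in gives the robot as it stands.
- The arm moves only by the tool carry_out, never from a script. Its argument "series" is text: rows parted by semicolons, each of 4 numbers parted by spaces: the shift along the world's x, y, z in m, then the turn about the world's z in degrees. In form: tx ty tz roll; .... A call has 1 to 20 rows; each row shifts and turns the commanded pose from where the row before left it; what a row does not reach is not made up. A row lasts 1/8 s, in which the tool goes at most 62.5 mm and 10.7 degrees, less where a joint would pass 70% of its speed; a pose out of reach is approached as far as the arm can. A call is refused whole if a number of a shift passes 0.0625 or a number of a turn 10.7, either way. A call with a gripper value outside its range is refused whole. "jaw" is the gripper command: -1 is shut, 1 is fully open, values between are in proportion, set as the call begins (left out, the last holds). The fingers move at their own pace and stop on an object; "grip_force" is the grip in N (left out, the last holds). Time passes only in rows, so rows that do not move let the fingers close. It gives the time, the measured TCP pose, the force, the opening and the grip force at its end, in the units of the state.
- bot.read_state(): the state, without advancing time (a new reading comes with each control period).
- eyes.read_camera(name): name is "scene" or "side" or "wrist"; returns (picture, depth): 400x640x3 uint8, blue, green, red; 400x640 float32, m along the optical axis (not along the pixel's ray), 0 where there is no reading.
- eyes.get_calibration(name): a dict with "K" (3x3 intrinsics, pixels), "position" and "rotation" of the camera in the world; the wrist camera has in their place "T_tool_cam" (4x4, takes a point from camera to tool coordinates, whose origin is the TCP and whose axes are the flange's). Camera axes: x right, y down, z forward; pixel columns grow to the right and rows downward; lengths in m; the calibration is good to about 2 mm. A picture is of the moment at which its call begins: read the wrist's pose just before it. get_calibration takes no time and is no camera call.
- bot.finish_job(): hands the job in; it is judged then, once.
Trained networks look in the newest picture that a camera, given by its name, has taken for a name from the list of things; names that differ only in an ending like _2 or _b are one class to them, and where a whole thing is asked for, a point or a joint stands for the part that bears it (a point fixed in the world has none). Each returns a list of dicts, best first, with "score" (0 to 1); they miss things now and then, are a little off and sometimes report something else, mostly with a low value. They report only what shows in the picture. A call takes as long as a camera call. They do not tell look-alikes from the thing itself.
- spot_in(camera, target): "rect" ([centre column, centre row, width, height] in pixels, round what is visible of it).
The state is a dict: "time": time; "q": joint angles; "joint_vel": joint speeds; "joint_torque": joint torques, N m; "tool_pos": TCP position; "tcp_rot": TCP orientation; "wrist_force": force on the tool from outside, world axes, zero at the start; "torque": the same for the moment, N m; "width": opening from 0.0 (shut) to 1.0 (fully open); "grip_force": force on a finger pad.
Only numpy, scipy, OpenCV 4.12 (cv2) and the standard library are available. Lean on these libraries where they do the work, as an engineer would, in place of code of your own. Each camera call takes 0.05 s, during which the arm holds its last target. There are 200 camera calls.

## Task

One spatula was put back wrongly in the utensil holder, head up and handle down. Draw it out by its head, lay it down flat on the clean wooden board and let go of it, then take it again by the handle and stand it back head-down in the cylinder it came from, lowering it gently until the head is on the bottom before you let go, so that its handle sticks out like the others. Do not ram it against the holder, keep it off the bare table, and do not disturb the other utensils, the jar or the food box.

Things in the scene. Friction and masses are not known exactly. Their poses are not given: they have to be found in the camera images.
- holder: Fixed wire stand, 353 mm wide (its y), holding three open steel cylinders in a row that lean away from the robot. Origin on the table, under the bottom centre of the middle cylinder; x points the way the cylinders lean (roughly away from the robot), y along the row, z up. Highest edge (mouths and top wire, robot's side) 180 mm above the table.
- pots: The three fixed cylinders, at y = -110, 0, 110 mm. Origin at the outer bottom centre of the middle one, 48 mm above the holder's origin. z: their axis, out through the mouths, 40 deg from vertical; y: the row; x: across, away from the robot and down, to the lower wall where utensils lie. Bore 90 mm, wall 4 mm, inner floor at z = 5, mouths at z = 125, rims 106 mm over the bead.
- spatula: Spatula to turn round: 200 mm long, about 90 g, white flat head, black handle. Origin on its axis at mid length, near its centre of mass; z from head to handle end, y across the width, x through the thickness. Head z = -100 to -28 mm, 50 wide and 10 thick (from -42 on 36 wide, 12 thick); handle z = -18 to 100 mm, 24 wide, 16 thick.
- spatula_tip (a point): Tip of the spatula's head, on its axis (spatula z = -100 mm). At the start the spatula stands handle-down in one of the three cylinders, the handle along the lower wall with its end on the floor, its width along the row; only the head sticks out, 80 mm past the mouth.
- spatula_end (a point): End of the spatula's handle, on its axis (spatula z = 100 mm).
- board: Clean wooden cutting board, fixed, 200 mm (x) by 260 mm (y), 12 mm thick, flat. Origin at the centre of its underside.
- turner: Bystander: steel turner with a black handle like the spatula's, 200 mm long, standing head-down in another cylinder, handle 24 by 16 mm sticking out about 80 mm. Origin at mid length, z towards the handle's end.
- spoon: Bystander: steel serving spoon with the same black handle, 200 mm long, head-down in the remaining cylinder. Origin at mid length, z towards the handle's end.
- jar: Bystander: closed jar, 72 mm across, 105 mm high, beyond the holder and board. Origin at the centre of its underside.
- food_box: Bystander: closed food box with snap tabs, 128 by 168 mm, 77 mm high, beyond the holder and board. Origin at the centre of its underside.
- table: The dark table top, height 0.
There are look-alikes about, which are no part of the job. There is more than one size of the spatula; the job needs the largest.

How it is judged:
By the outcome, as a careful person would: the job done as asked, in the order asked, and still so for the second after the job is handed in, with the robot touching nothing.
It also fails if it takes over 64 s, if anything falls off the work surface, if the arm or the gripper's body presses on something with over 40 N, if the wrist force passes 120 N, or if a joint passes its speed limit or range.

## Working session

There is one attempt and no reset: what is moved stays moved. The work goes in short steps, Python scripts to look and compute and a tool call to move; the robot and the scene stay as the last step left them, time stands still between calls to the robot, and variables do not carry over. Pictures are saved under pics/ and viewed, at most 10 in all, crops included, and the job is handed in when it is done.

Besides the shell and the picture viewer there is one more tool, called after "Emit:" in YAML: its name, and indented under it one key for each argument. carry_out: Moves the arm, as the interface text tells. Its arguments: {"type":"object","properties":{"series":{"type":"string"},"jaw":{"type":"number"},"grip_force":{"type":"number"}},"required":["series"]}

```bash
mkdir -p pics; cat > h.py <<'E'
import numpy as np, cv2
from scipy.spatial.transform import Rotation as R
from workcell import bot, eyes, spot_in
def cam(n):
    s=bot.read_state(); im,d=eyes.read_camera(n); c=eyes.get_calibration(n); K=np.array(c['K'])
    if n=='wrist':
        T=np.eye(4);T[:3,:3]=R.from_rotvec(s['tcp_rot']).as_matrix();T[:3,3]=s['tool_pos'];T=T@np.array(c['T_tool_cam'])
    else:
        T=np.eye(4);r=np.array(c['rotation']);T[:3,:3]=r if r.shape==(3,3) else R.from_rotvec(r).as_matrix();T[:3,3]=c['position']
    v,u=np.mgrid[:d.shape[0],:d.shape[1]]
    P=np.stack([(u-K[0,2])/K[0,0]*d,(v-K[1,2])/K[1,1]*d,d],-1)@T[:3,:3].T+T[:3,3]
    P[d==0]=np.nan
    return im,P,T,K
E
cat > a.py <<'E'
from h import *
ims=[]
for n in ['scene','side']:
    im,P,T,K=cam(n); np.savez(f'{n}.npz',im=im,P=P,T=T,K=K); ims.append(im); print(n,T.round(3).tolist(),K[0,0])
    for t in ['holder','spatula','spatula_tip','turner','spoon','board','jar','food_box']:
        print(t,[(np.round(r['rect']).tolist(),round(r['score'],2)) for r in spot_in(n,t)][:4])
cv2.imwrite('pics/scene.png',ims[0]);cv2.imwrite('pics/side.png',ims[1])
print({k:v for k,v in bot.read_state().items()})
E
python3 a.py
```

```text
scene [[-0.57, 0.534, -0.624, 1.203], [0.822, 0.366, -0.437, 0.445], [-0.005, -0.762, -0.648, 0.811], [0.0, 0.0, 0.0, 1.0]] 388.60160630075325
holder [([396.0, 242.0, 140.0, 131.0], 0.62)]
spatula [([382.0, 324.0, 42.0, 44.0], 0.97), ([430.0, 220.0, 36.0, 13.0], 0.75), ([379.0, 233.0, 25.0, 18.0], 0.44)]
spatula_tip [([383.0, 324.0, 44.0, 42.0], 0.92), ([429.0, 220.0, 38.0, 6.0], 0.72), ([378.0, 235.0, 28.0, 20.0], 0.68)]
turner [([419.0, 258.0, 20.0, 13.0], 0.43)]
spoon [([345.0, 215.0, 20.0, 17.0], 0.67), ([376.0, 233.0, 29.0, 18.0], 0.25)]
board [([278.0, 198.0, 98.0, 62.0], 0.58)]
jar [([310.0, 277.0, 32.0, 49.0], 0.79)]
food_box [([227.0, 249.0, 79.0, 58.0], 0.76)]
side [[-0.998, -0.028, 0.05, 0.471], [-0.057, 0.634, -0.771, 0.86], [-0.01, -0.773, -0.635, 0.847], [0.0, 0.0, 0.0, 1.0]] 460.59806966479414
holder [([320.0, 285.0, 96.0, 175.0], 0.69), ([238.0, 252.0, 34.0, 51.0], 0.64)]
spatula [([290.0, 252.0, 41.0, 39.0], 0.82), ([231.0, 327.0, 35.0, 50.0], 0.61), ([411.0, 311.0, 39.0, 47.0], 0.61)]
spatula_tip [([414.0, 310.0, 43.0, 44.0], 0.92), ([290.0, 255.0, 41.0, 43.0], 0.72
[... 273 characters left out ...]
53.0, 62.0], 0.56)]
{'time': 0.9, 'q': array([-3.68942182e-02,  2.63842662e-01,  1.60398966e+00, -1.92686359e-05,
        1.27372038e+00, -3.69129981e-02]), 'joint_vel': array([-0.00129084, -0.0017446 ,  0.00148939, -0.00166733, -0.00015185,
        0.00035198]), 'joint_torque': array([-6.52819726e-04, -5.15056157e+01, -3.67729211e+01, -7.21933225e-05,
        5.16967029e-04,  1.63225710e-06]), 'tool_pos': array([ 6.74993445e-01, -3.85703687e-06,  2.45323991e-01]), 'tcp_rot': array([2.22138478e+00, 2.22143903e+00, 2.15021187e-05]), 'wrist_force': array([0.43503664, 1.04649786, 0.3384909 ]), 'torque': array([0.01630953, 0.01086412, 0.04837235]), 'grip_force': 0.0, 'width': 0.9969969721506875}
```

View pics/scene.png

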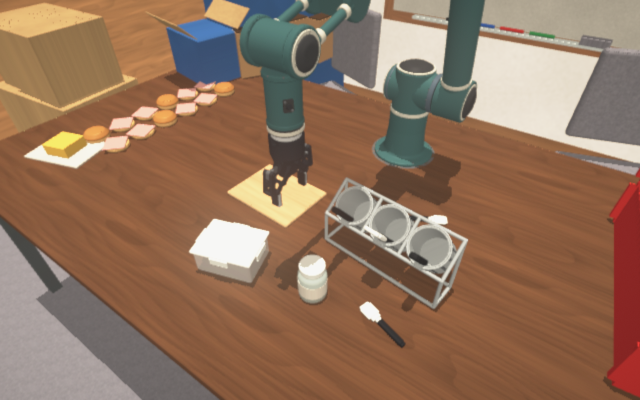

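View pics/side.png

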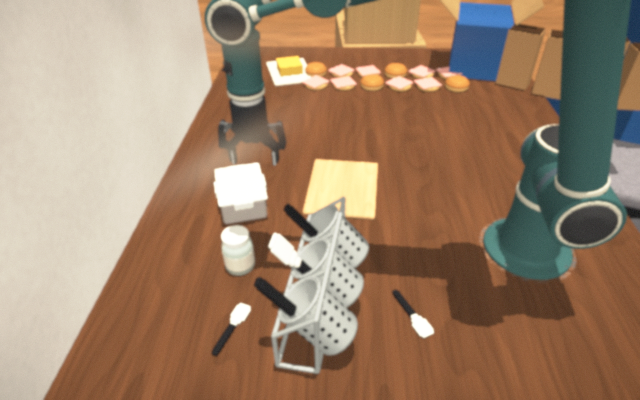

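The spatula to turn is the one in the middle cylinder, white head up (scene 378,234; side 290,252). It could be confused with the small spatulas lying on the table at side (231,327) and (411,311), or with the black handles at side (275,296) and (300,220). Next I measure the holder, the board and that head.

```bash
cat > b.py <<'E'
from h import *
out=[]
for n in ['side','scene']:
    z=np.load(n+'.npz'); im,P=z['im'],z['P']; hsv=cv2.cvtColor(im,cv2.COLOR_BGR2HSV)
    # board
    c=[(338,191),(262,195)][n=='scene']
    m=(np.abs(P[...,2]-.012)<.006)&(hsv[...,2]>150)&(hsv[...,1]>50)&(hsv[...,0]<35)
    k,l,s,_=cv2.connectedComponentsWithStats(m.astype(np.uint8)); lab=l[c[1],c[0]]
    if lab:
        q=P[l==lab][:,:2].astype(np.float32); r=cv2.minAreaRect(q*1000); print(n,'board',r, cv2.boxPoints(r).round().tolist())
    # white head
    w=(hsv[...,1]<60)&(hsv[...,2]>185)
    for nm,(u,v,ww,hh) in dict(mid=[(286,250,44,44),(377,234,32,22)][n=='scene'],a=[(238,316,30,34),(370,312,30,26)][n=='scene'],b=[(420,324,34,30),(438,219,26,14)][n=='scene']).items():
        mm=np.zeros_like(w); mm[v-hh//2:v+hh//2,u-ww//2:u+ww//2]=1
        mm&=w; mm=cv2.erode(mm.astype(np.uint8),np.ones((2,2)))>0
        q=P[mm]; q=q[np.isfinite(q[:,0])]
        if nm=='mid': q=q[q[:,2]>.1]
        if len(q)<10: print(n,nm,len(q));continue
        e=np.linalg.svd(q-q.mean(0),full_matrices=False)[2]; pr=(q-q.mean(0))@e.T
        print(n,nm,len(q),q.mean(0).round(3),'axes',e.round(2).tolist(),'ext',np.ptp(pr,axis=0).round(3),'max/min',q.max(0).round(3),q.min(0).round(3))
# holder yaw via black handles / top points
z=np.load('side.npz'); P,im=z['P'],z['im']; hsv=cv2.cvtColor(im,cv2.COLOR_BGR2HSV)
for nm,(u0,u1,v0,v1) in dict(turner=(255,300,276,318),spoon=(284,318,203,240),ends=(284,318,203,240)).items():
    m=np.zeros(hsv.shape[:2],bool); m[v0:v1,u0:u1]=1; m&=(hsv[...,2]<60)&(P[...,2]>.1)
    q=P[m]; e=np.linalg.svd(q-q.mean(0),full_matrices=False)[2]; print(nm,len(q),q.mean(0).round(3),e[0].round(2),q.max(0).round(3),q.min(0).round(3))
g=(hsv[...,1]<60)&(P[...,2]>.17)&(P[...,2]<.195)&(P[...,0]>.3); g[:, :310]=0; g[:190]=0; g[330:]=0; g[:,380:]=0
q=P[g]; e=np.linalg.svd(q[:,:2]-q[:,:2].mean(0),full_matrices=False)[2]; print('topwire',len(q),q.mean(0).round(3),e[0].round(3),q.max(0).round(3),q.min(0).round(3))
cv2.imwrite('pics/crop.png',cv2.resize(im[190:360,190:440],None,fx=3,fy=3,interpolation=2))
E
python3 b.py
```

```text
side board ((477.68084716796875, -226.3369598388672), (268.5642395019531, 203.55491638183594), 85.98531341552734) [[367.0, -353.0], [570.0, -367.0], [589.0, -100.0], [386.0, -85.0]]
side mid 728 [0.583 0.182 0.148] axes [[-0.57, -0.5, -0.66], [0.3, -0.87, 0.4], [0.77, -0.03, -0.64]] ext [0.131 0.079 0.036] max/min [0.619 0.214 0.186] [0.546 0.104 0.101]
side a 273 [0.691 0.245 0.009] axes [[-0.35, -0.93, -0.02], [0.93, -0.35, 0.1], [0.1, -0.02, -0.99]] ext [0.057 0.031 0.016] max/min [0.71  0.273 0.014] [ 0.672  0.218 -0.002]
side b 303 [0.295 0.258 0.01 ] axes [[-0.53, 0.84, -0.06], [-0.85, -0.53, -0.03], [-0.05, 0.04, 1.0]] ext [0.054 0.038 0.015] max/min [0.314 0.282 0.015] [ 0.27   0.23  -0.001]
scene board ((475.8465576171875, -224.8791046142578), (263.8554382324219, 201.4656524658203), 85.89525604248047) [[366.0, -349.0], [567.0, -364.0], [586.0, -101.0], [385.0, -86.0]]
scene mid 135 [0.598 0.181 0.156] axes [[0.57, 0.44, 0.7], [-0.14, 0.88, -0.44], [-0.81, 0.15, 0.56]] ext [0.112 0.079 0.033] max/min [0.621 0.217 0.183] [0.545 0.137 0.104]
scene a 224 [0.697 0.244 0.008] axes [[0.34, 0.94, 0.03], [0.94, -0.34, -0.03], [0.02, -0.04, 1.0]] ext [0.054 0.032 0.011] max/min [0.713 0.272 0.011] [0.676 0.218 0.001]
scene b 145 [0.356 0.267 0.053] axes [[0.77, 0.11, 0.62], [0.18, -0.98, -0.04], [0.61, 0.15, -0.78]] ext [0.291 0.05  0.022] max/min [0.514 0.305 0.177] [ 0.28   0.232 -0.002]
turner 482 [0.595 0.304 0.148] [-0.65  0.1  -0.75] [0.631 0.316 0.186] [0.56  0.29  0.108]
spoon 298 [0.567 0.085 0.148] [-0.65  0.07 -0.76] [0.6   0.096 0.185] [0.532 0.073 0.11 ]
ends 298 [0.567 0.085 0.148] [-0.65  0.07 -0.76] [0.6   0.096 0.185] [0.532 0.073 0.11 ]
topwire 850 [0.499 0.231 0.176] [0.122 0.992] [0.525 0.375 0.181] [0.469 0.032 0.17 ]
```

View pics/crop.png

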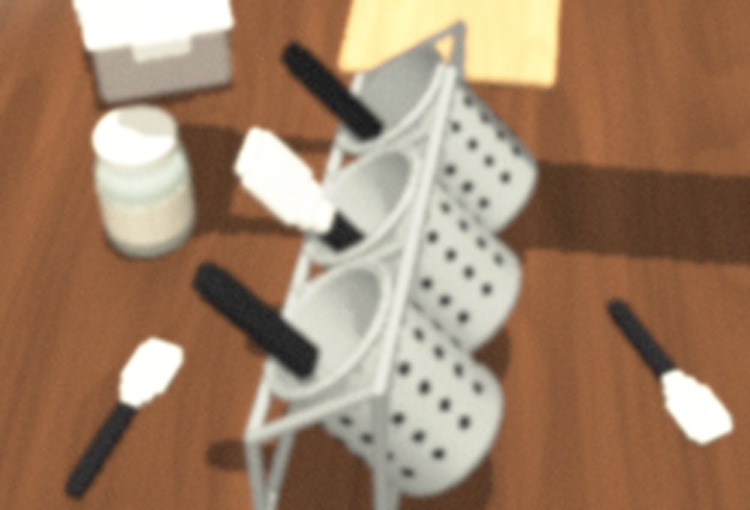

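The crop confirms it: the middle cylinder holds a large white head (crop 285,180) standing up, and the two spatulas on the table are clearly smaller. I'll move above the head with the jaws along the row.

Emit:
carry_out:
  series: "-0.0096 0.024 0.004 10.34;-0.0096 0.024 0.004 10.34;-0.0096 0.024 0.004 10.34;-0.0096 0.024 0.004 10.34;-0.0096 0.024 0.004 10.34;-0.0096 0.024 0.004 10.34;-0.0096 0.024 0.004 10.34;-0.0096 0.024 0.004 10.34;0 0 0 0;0 0 0 0"
  jaw: 1
  grip_force: 30

```text
time: 2.15
tool_pos: [0.5983, 0.1916, 0.2772]
tcp_rot: [0.202, 3.135, -0.001]
wrist_force: [0.8, -0.8, -0.1]
width: 1.001
grip_force: 0.0
```

```bash
cat > w.py <<'E'
from h import *
import sys
im,P,T,K=cam('wrist'); np.savez('wrist.npz',im=im,P=P,T=T,K=K)
cv2.imwrite('pics/%s.png'%sys.argv[1],im)
s=bot.read_state(); print(s['time'],s['tool_pos'].round(4),s['q'].round(2),(R.from_rotvec(s['tcp_rot']).as_matrix()[:,1]).round(3))
hsv=cv2.cvtColor(im,cv2.COLOR_BGR2HSV)
w=(hsv[...,1]<50)&(hsv[...,2]>200)&(P[...,2]>.13)&(P[...,2]<.19)
k,l,st,c=cv2.connectedComponentsWithStats(w.astype(np.uint8))
for i in np.argsort(-st[1:,4])[:3]+1:
    q=P[l==i]; print(st[i].tolist(),q.mean(0).round(4),q.max(0).round(4),q.min(0).round(4), (cv2.minAreaRect((q[:,:2]*1000).astype(np.float32))))
E
python3 w.py w1
```

```text
2.2 [0.5984 0.1913 0.2771] [ 0.27  0.16  1.67 -0.    1.31 -1.17] [ 0.129  0.992 -0.001]
[280, 148, 63, 71, 3471] [0.5885 0.1861 0.1573] [0.6122 0.2098 0.1778] [0.5637 0.1607 0.1301] ((586.6676635742188, 186.3023223876953), (46.8006706237793, 46.148963928222656), 82.83161926269531)
[384, 38, 197, 10, 1834] [0.5035 0.3084 0.1755] [0.5139 0.373  0.1783] [0.4929 0.2467 0.1723] ((503.70220947265625, 309.7399597167969), (127.60362243652344, 5.976711273193359), 82.64994049072266)
[42, 39, 151, 10, 1437] [0.4737 0.0744 0.1754] [0.4827 0.1229 0.1781] [0.4645 0.026  0.1723] ((473.6448669433594, 74.59355163574219), (98.06436920166016, 5.9748077392578125), 82.45803833007812)
```

View pics/w1.png

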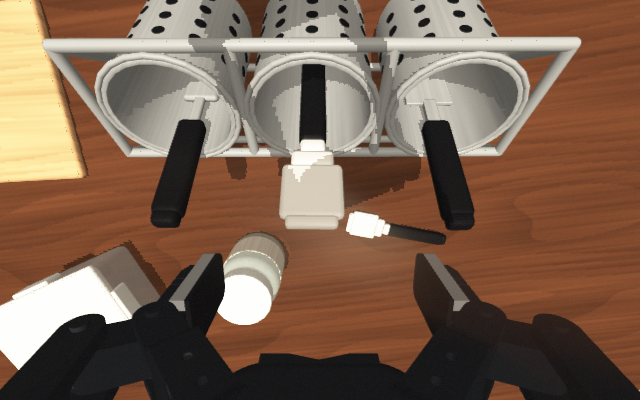

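The wrist view shows the white head at (311,195), with the pot mouth above it. The jaws are about 6 mm off along the row, so I'll check the head's depth profile.

```bash
python3 -c "
import numpy as np
P=np.load('wrist.npz')['P']
for v in range(150,234,8): print(v,P[v,311].round(3))
for u in (276,280,284,300,340,344,348): print(u,P[195,u].round(3))"
```

```text
150 [0.565 0.188 0.13 ]
158 [0.571 0.188 0.139]
166 [0.576 0.187 0.143]
174 [0.581 0.187 0.15 ]
182 [0.587 0.186 0.156]
190 [0.592 0.185 0.161]
198 [0.596 0.185 0.167]
206 [0.601 0.184 0.172]
214 [0.606 0.184 0.176]
222 [0.61  0.183 0.182]
230 [0.692 0.168 0.   ]
276 [ 0.638  0.129 -0.001]
280 [0.593 0.161 0.161]
284 [0.592 0.164 0.164]
300 [0.593 0.177 0.166]
340 [0.598 0.207 0.164]
344 [0.649 0.217 0.   ]
348 [ 0.65   0.222 -0.   ]
```

Emit:
carry_out:
  series: "0 -0.006 -0.026 0;0 0 -0.03 0;0 0 -0.03 0;0 0 -0.02 0;0 0 -0.01 0;0 0 0 0;0 0 0 0"

```text
time: 3.08
tool_pos: [0.5992, 0.1862, 0.1626]
tcp_rot: [0.2, 3.133, 0.001]
wrist_force: [0.3, -0.2, -0.1]
width: 1.001
grip_force: 0.0
```

Emit:
carry_out:
  series: "0 0 0 0;0 0 0 0;0 0 0 0;0 0 0 0;0 0 0 0;0 0 0 0"
  jaw: -1
  grip_force: 30

```text
time: 3.82
tool_pos: [0.5988, 0.1861, 0.1622]
tcp_rot: [0.199, 3.134, 0.001]
wrist_force: [-0.8, -0.2, 5.7]
width: 0.575
grip_force: 31.6
```

Emit:
carry_out:
  series: "0.0064 -0.0008 0.0077 0;0.0064 -0.0008 0.0077 0;0.0096 -0.0012 0.0115 0;0.0096 -0.0012 0.0115 0;0.0096 -0.0012 0.0115 0;0.0096 -0.0012 0.0115 0;0.0096 -0.0012 0.0115 0;0.0096 -0.0012 0.0115 0;0.0096 -0.0012 0.0115 0;0.0096 -0.0012 0.0115 0;0.0096 -0.0012 0.0115 0;0 0 0.02 0;0 0 0.04 0;0 0 0.04 0;0 0 0.02 0;0 0 0 0"

```text
time: 5.82
tool_pos: [0.6979, 0.1738, 0.403]
tcp_rot: [0.199, 3.131, 0.002]
wrist_force: [-0.6, -0.8, -2.2]
width: 0.574
grip_force: 31.6
```

```bash
python3 - <<'E'
from h import *
im,P,T,K=cam('side'); np.savez('side2.npz',im=im,P=P); cv2.imwrite('pics/s2.png',cv2.resize(im[60:330,150:420],None,fx=2,fy=2))
s=bot.read_state(); print(s['time'],s['tool_pos'],s['wrist_force'],s['torque'],s['width'],s['q'].round(2))
E
```

```text
5.875 [0.69735755 0.17367669 0.40042454] [-0.49292338  0.66787002 -1.43625265] [ 0.00972689 -0.03746142  0.00269377] 0.5799822228173334 [ 0.21  0.3   1.28  0.    1.56 -1.23]
```

View pics/s2.png

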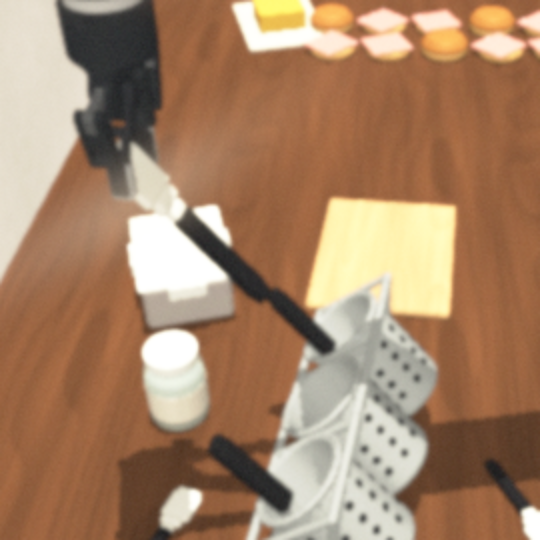

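It came out cleanly and kept its 40° tilt. Now I carry it over the board and turn it onto the board's long axis.

Emit:
carry_out:
  series: "-0.0158 -0.0293 0 -6.21;-0.0158 -0.0293 0 -6.21;-0.0158 -0.0293 0 -6.21;-0.0158 -0.0293 0 -6.21;-0.0158 -0.0293 0 -6.21;-0.0158 -0.0293 0 -6.21;-0.0158 -0.0293 0 -6.21;-0.0158 -0.0293 0 -6.21;-0.0158 -0.0293 0 -6.21;-0.0158 -0.0293 0 -6.21;-0.0158 -0.0293 0 -6.21;-0.0158 -0.0293 0 -6.21;-0.0158 -0.0293 0 -6.21;-0.0158 -0.0293 0 -6.21;0 0 0 0;0 0 -0.05 0;0 0 -0.05 0;0 0 -0.05 0;0 0 -0.03 0;0 0 -0.02 0"

```text
time: 8.38
tool_pos: [0.4743, -0.2344, 0.1959]
tcp_rot: [-2.295, -2.136, 0.002]
wrist_force: [1.1, 0.5, -0.5]
width: 0.577
grip_force: 31.7
```

```bash
cat > m.py <<'E'
from h import *
import sys
# held spatula seen from scene/side: 3D points near the line under the gripper over the board
s=bot.read_state(); print(s['time'],s['tool_pos'].round(4),s['wrist_force'].round(1),s['width'],s['q'].round(2),R.from_rotvec(s['tcp_rot']).as_matrix()[:,1].round(3))
for n in ['side','scene']:
    im,P,T,K=cam(n); cv2.imwrite(f'pics/{sys.argv[1]}_{n}.png',im); np.savez(f'cur_{n}.npz',im=im,P=P)
    hsv=cv2.cvtColor(im,cv2.COLOR_BGR2HSV)
    m=(hsv[...,2]<75)&(P[...,2]>.016)&(P[...,2]<s['tool_pos'][2]-.02)&(abs(P[...,0]-.48)<.06)&(P[...,1]>-.40)&(P[...,1]<.02)
    q=P[m]
    if len(q)<15: print(n,len(q)); continue
    e=np.linalg.svd(q-q.mean(0),full_matrices=False)[2]; print(n,len(q),q.mean(0).round(3),e[0].round(3),q.max(0).round(3),q.min(0).round(3))
E
python3 m.py p1
```

```text
8.375 [ 0.4743 -0.2344  0.1959] [ 1.1  0.5 -0.5] 0.5771321876607173 [-0.51  0.03  1.96  0.    1.15 -0.43] [ 0.997 -0.072 -0.006]
side 234 [ 0.48  -0.155  0.115] [-0.036 -0.652  0.757] [ 0.489 -0.118  0.155] [ 0.469 -0.19   0.072]
scene 118 [ 0.482 -0.166  0.123] [-0.     0.673 -0.74 ] [ 0.492 -0.13   0.15 ] [ 0.472 -0.192  0.084]
```

Emit:
carry_out:
  series: "0 0 -0.015 0;0 0 -0.012 0;0 0 -0.008 0;0 0 -0.004 0;0 0 -0.003 0;0 0 0 0"

```text
time: 9.22
tool_pos: [0.4762, -0.2367, 0.1583]
tcp_rot: [2.302, 2.138, 0.0]
wrist_force: [1.0, -0.1, -0.9]
width: 0.579
grip_force: 31.8
```

```bash
python3 m.py p2
```

```text
9.225 [ 0.4762 -0.2367  0.1583] [ 1.  -0.1 -0.9] 0.5793954614488439 [-0.51  0.07  2.   -0.    1.07 -0.43] [ 0.997 -0.074  0.   ]
side 190 [ 0.482 -0.16   0.08 ] [ 0.054  0.645 -0.762] [ 0.491 -0.13   0.118] [ 0.473 -0.194  0.043]
scene 50 [ 0.485 -0.18   0.1  ] [ 0.007  0.707 -0.708] [ 0.493 -0.154  0.115] [ 0.476 -0.194  0.075]
```

Emit:
carry_out:
  series: "0 0 -0.003 0;0 0 -0.003 0;-0.0005 -0.007 -0.0068 0;-0.0005 -0.007 -0.0068 0;-0.0005 -0.007 -0.007 0;0 0 0 0"
  grip_force: 20

```text
time: 10.07
tool_pos: [0.4748, -0.2589, 0.1314]
tcp_rot: [2.302, 2.136, -0.001]
wrist_force: [-0.9, -2.9, 3.7]
width: 0.579
grip_force: 31.9
```

```bash
python3 m.py p3
```

```text
10.075 [ 0.4748 -0.2589  0.1314] [-0.9 -2.9  3.7] 0.5789375039560206 [-0.54  0.11  2.01 -0.    1.02 -0.47] [ 0.997 -0.074  0.   ]
side 175 [ 0.481 -0.173  0.067] [-0.073 -0.756  0.651] [ 0.491 -0.138  0.098] [ 0.472 -0.21   0.037]
scene 23 [ 0.483 -0.196  0.086] [-0.118  0.707 -0.697] [ 0.489 -0.185  0.095] [ 0.478 -0.205  0.074]
```

The handle end is on the board and the spatula pivots at about 4 N, so I'll continue the arc.

Emit:
carry_out:
  series: "-0.0006 -0.0091 -0.0119 0;-0.0005 -0.0081 -0.0127 0;-0.0005 -0.0069 -0.0133 0;-0.0004 -0.0057 -0.0139 0;-0.0003 -0.0045 -0.0143 0;0 0 0 0"

```text
time: 10.92
tool_pos: [0.471, -0.2909, 0.0632]
tcp_rot: [-2.299, -2.134, 0.001]
wrist_force: [0.6, 0.8, 0.3]
width: 0.574
grip_force: 30.0
```

Emit:
carry_out:
  series: "-0.0002 -0.0033 -0.0146 0;-0.0001 -0.0015 -0.008 0;0 -0.001 -0.005 0;0 0 0 0"

```text
time: 11.42
tool_pos: [0.4718, -0.2974, 0.0374]
tcp_rot: [-2.301, -2.137, 0.0]
wrist_force: [-0.1, -1.0, 0.1]
width: 0.58
grip_force: 29.8
```

```bash
python3 m.py p4; python3 -c "
import cv2;im=cv2.imread('pics/p4_side.png');cv2.imwrite('pics/p4c.png',cv2.resize(im[90:250,250:450],None,fx=3,fy=3))"
```

```text
11.425 [ 0.4718 -0.2974  0.0374] [-0.1 -1.   0.1] 0.5799521537684887 [-0.61  0.26  2.03  0.    0.85 -0.53] [ 0.997 -0.074 -0.001]
side 0
scene 0
```

View pics/p4c.png

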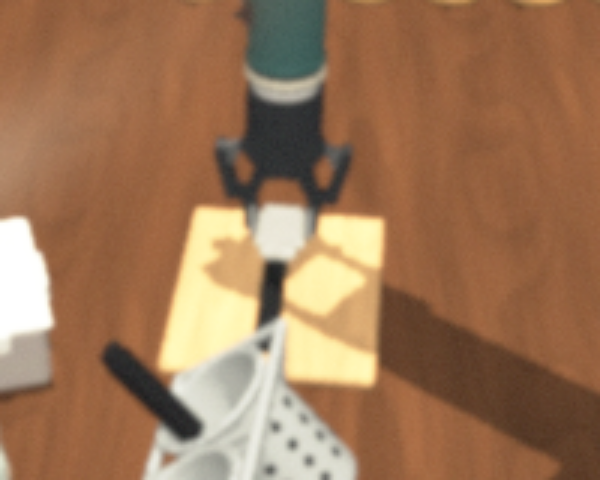

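The spatula is almost flat on the board: the head is between the fingers at crop (282,232) and the handle runs towards the holder. I'll lower the last part gently.

Emit:
carry_out:
  series: "0 0 -0.004 0;0 0 -0.004 0;0 0 -0.003 0;0 0 0 0"

```text
time: 12.02
tool_pos: [0.4722, -0.2977, 0.0267]
tcp_rot: [2.302, 2.138, 0.0]
wrist_force: [-0.9, -0.8, 1.5]
width: 0.58
grip_force: 29.8
```

Emit:
carry_out:
  series: "0 0 -0.002 0;0 0 -0.002 0;0 0 0 0"

```text
time: 12.4
tool_pos: [0.4723, -0.2979, 0.0232]
tcp_rot: [2.301, 2.138, 0.0]
wrist_force: [-1.6, -1.2, 3.5]
width: 0.579
grip_force: 31.3
```

Emit:
carry_out:
  series: "0 0 0 0;0 0 0 0;0 0 0 0;0 0 0 0"
  jaw: 1

```text
time: 12.9
tool_pos: [0.472, -0.2976, 0.0227]
tcp_rot: [-2.301, -2.138, 0.0]
wrist_force: [0.4, 0.0, -0.2]
width: 0.993
grip_force: 0.0
```

Emit:
carry_out:
  series: "0 0 0.02 0;0 0 0.05 0;0 0 0.05 0;0.003 0.05 0.03 0;0.004 0.05 0 0;0.003 0.05 0 0;0 0 0 0;0 0 0 0"

```text
time: 13.9
tool_pos: [0.4822, -0.1479, 0.1729]
tcp_rot: [2.3, 2.139, -0.0]
wrist_force: [0.1, -0.1, -0.5]
width: 1.004
grip_force: 0.0
```

```bash
python3 w.py w2; python3 - <<'E'
import numpy as np,cv2
z=np.load('wrist.npz');im,P=z['im'],z['P'];hsv=cv2.cvtColor(im,cv2.COLOR_BGR2HSV)
for nm,m in (('blk',(hsv[...,2]<70)),('wht',(hsv[...,1]<40)&(hsv[...,2]>150))):
    m=m&(P[...,2]>.014)&(P[...,2]<.035)&(abs(P[...,0]-.478)<.1)&(P[...,1]<-.08)&(P[...,1]>-.36)
    k,l,s,c=cv2.connectedComponentsWithStats(m.astype(np.uint8)); i=1+np.argmax(s[1:,4]); q=P[l==i]
    print(nm,s[i],q.mean(0).round(3),'z',np.percentile(q[:,2],[5,50,95]).round(4),cv2.boxPoints(cv2.minAreaRect((q[:,:2]*1000).astype(np.float32))).round().tolist())
E
```

```text
13.95 [ 0.4822 -0.1484  0.1729] [-0.35 -0.    2.04 -0.    1.1  -0.27] [ 0.997 -0.074  0.   ]
blk [ 307  155   27   53 1210] [ 0.482 -0.143  0.027] z [0.0241 0.0271 0.0286] [[469.0, -167.0], [492.0, -169.0], [496.0, -123.0], [473.0, -121.0]]
wht [ 295  277   50   69 2835] [ 0.472 -0.282  0.025] z [0.0231 0.0246 0.0261] [[445.0, -319.0], [494.0, -323.0], [500.0, -240.0], [451.0, -237.0]]
```

View pics/w2.png

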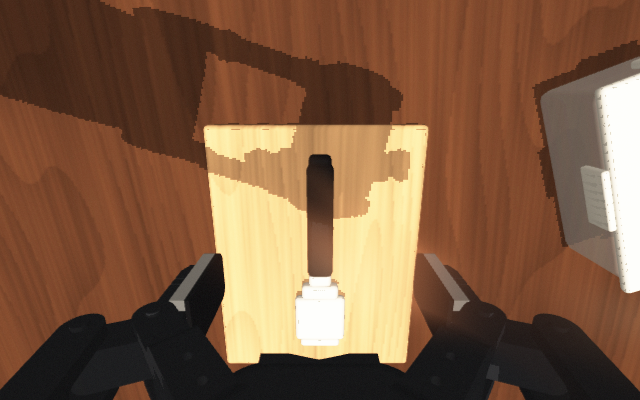

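It lies flat and centred on the board, handle end at pixel (320,160) and head at (320,315). Now I regrip it near the handle end.

Emit:
carry_out:
  series: "0.001 0.008 -0.05 0;0 0 -0.05 0;0 0 -0.028 0;0 0 -0.01 0;0 0 -0.005 0;0 0 0 0;0 0 0 0"

```text
time: 14.82
tool_pos: [0.4843, -0.1402, 0.0312]
tcp_rot: [2.3, 2.137, 0.002]
wrist_force: [0.3, -0.5, -0.3]
width: 1.002
grip_force: 0.0
```

Emit:
carry_out:
  series: "0 0 0 0;0 0 0 0;0 0 0 0;0 0 0 0;0 0 0 0;0 0 0 0;0 0 0 0"
  jaw: -1
  grip_force: 20

```text
time: 15.7
tool_pos: [0.4833, -0.1397, 0.0301]
tcp_rot: [2.302, 2.138, 0.0]
wrist_force: [-0.7, 1.1, 3.7]
width: 0.273
grip_force: 22.8
```

Emit:
carry_out:
  series: "0 -0.0005 0.01 0;0 -0.0015 0.012 0;0 -0.002 0.0125 0;0 -0.0022 0.0125 0;0 0 0 0"

```text
time: 16.32
tool_pos: [0.4844, -0.1466, 0.0787]
tcp_rot: [2.3, 2.136, 0.002]
wrist_force: [0.8, -0.8, -1.2]
width: 0.27
grip_force: 22.3
```

```bash
cat > m2.py <<'E'
from h import *
import sys
s=bot.read_state(); p=s['tool_pos']; print(s['time'],p.round(4),s['wrist_force'].round(1),s['torque'].round(3),s['width'].round(3),s['q'].round(2))
for n in ['side','scene']:
    im,P,T,K=cam(n); cv2.imwrite(f'pics/{sys.argv[1]}_{n}.png',im)
    hsv=cv2.cvtColor(im,cv2.COLOR_BGR2HSV)
    for nm,c in (('blk',hsv[...,2]<75),('wht',(hsv[...,1]<50)&(hsv[...,2]>140))):
        m=c&(P[...,2]>.016)&(P[...,2]<p[2]+(-.018 if nm=='blk' else 0))&(abs(P[...,0]-.478)<.05)&(P[...,1]>-.36)&(P[...,1]<-.1)
        q=P[m]
        if len(q)<15: print(n,nm,len(q)); continue
        e=np.linalg.svd(q-q.mean(0),full_matrices=False)[2]; print(n,nm,len(q),q.mean(0).round(3),e[0].round(3),q.max(0).round(3),q.min(0).round(3))
E
python3 m2.py r1
```

```text
Traceback (most recent call last):
  File "m2.py", line 3, in <module>
    s=bot.read_state(); p=s['tool_pos']; print(s['time'],p.round(4),s['wrist_force'].round(1),s['torque'].round(3),s['width'].round(3),s['q'].round(2))
                                                                                                                   ^^^^^^^^^^^^^^^^
AttributeError: 'float' object has no attribute 'round'
```

```bash
sed -i "s/s\['width'\].round(3)/s['width']/" m2.py; python3 m2.py r1
```

```text
16.325 [ 0.4844 -0.1466  0.0787] [ 0.8 -0.8 -1.2] [ 0.138 -0.01   0.008] 0.2700018557232287 [-0.34  0.11  2.12 -0.    0.91 -0.27]
side blk 0
side wht 1
scene blk 0
scene wht 217 [ 0.479 -0.283  0.07 ] [0.126 0.992 0.008] [ 0.504 -0.136  0.075] [ 0.452 -0.329  0.064]
```

At 20 N the grip doesn't let it pivot, so the spatula came up level. I'll bring it back close to the board and try a lighter grip by jaw position.

Emit:
carry_out:
  series: "0 0.0022 -0.0125 0;0 0.002 -0.0125 0;0 0.0015 -0.01 0;0 0 0 0"

```text
time: 16.92
tool_pos: [0.4816, -0.1395, 0.04]
tcp_rot: [-2.299, -2.136, 0.003]
wrist_force: [-0.8, -0.5, -1.6]
width: 0.272
grip_force: 22.3
```

Emit:
carry_out:
  series: "0 0 0 0;0 0 0 0"
  jaw: -0.47

```text
time: 17.18
tool_pos: [0.4836, -0.1404, 0.0424]
tcp_rot: [2.301, 2.137, 0.001]
wrist_force: [0.7, -0.0, -2.2]
width: 0.27
grip_force: 22.3
```

Emit:
carry_out:
  series: "0 0 0 0;0 0 0 0"
  jaw: -0.455

```text
time: 17.42
tool_pos: [0.4834, -0.1403, 0.0422]
tcp_rot: [2.301, 2.138, 0.001]
wrist_force: [-0.4, 0.3, -1.0]
width: 0.274
grip_force: 22.2
```

Emit:
carry_out:
  series: "0 0 0 0;0 0 0 0"
  jaw: -0.445

```text
time: 17.68
tool_pos: [0.4831, -0.1402, 0.042]
tcp_rot: [2.302, 2.138, 0.0]
wrist_force: [0.4, -1.0, 0.1]
width: 0.278
grip_force: 9.1
```

```bash
python3 m2.py r2
```

```text
17.675 [ 0.4831 -0.1402  0.042 ] [ 0.4 -1.   0.1] [ 0.086  0.003 -0.025] 0.2782967882897886 [-0.33  0.16  2.14 -0.    0.83 -0.26]
side blk 0
side wht 6
scene blk 0
scene wht 205 [ 0.478 -0.277  0.024] [0.14  0.986 0.093] [ 0.503 -0.131  0.037] [ 0.448 -0.321  0.017]
```

The grip force is down to 9 N and the head has drooped onto the board. Now I raise it slowly in an arc.

Emit:
carry_out:
  series: "0 -0.001 0.009 0;0 -0.0015 0.009 0;0 -0.002 0.009 0;0 -0.002 0.009 0;0 0 0 0"

```text
time: 18.4
tool_pos: [0.4841, -0.1473, 0.0792]
tcp_rot: [2.3, 2.136, 0.002]
wrist_force: [1.4, 0.2, -0.7]
width: 0.28
grip_force: 9.1
```

```bash
python3 m2.py r3
```

```text
18.4 [ 0.4841 -0.1473  0.0792] [ 1.4  0.2 -0.7] [-0.005 -0.06   0.047] 0.27951948467802534 [-0.34  0.11  2.12 -0.    0.91 -0.27]
side blk 6
side wht 67 [ 0.481 -0.262  0.039] [0.068 0.98  0.188] [ 0.501 -0.108  0.079] [ 0.452 -0.309  0.016]
scene blk 0
scene wht 161 [ 0.48  -0.276  0.032] [0.115 0.954 0.277] [ 0.503 -0.137  0.072] [ 0.452 -0.317  0.019]
```

Emit:
carry_out:
  series: "-0.0003 -0.0048 0.0151 0;-0.0004 -0.006 0.0147 0;-0.0005 -0.0074 0.0141 0;-0.0006 -0.0085 0.0134 0;-0.0007 -0.0097 0.0126 0;-0.0007 -0.0107 0.0117 0;-0.0008 -0.0117 0.0107 0;0 0 0 0"

```text
time: 19.5
tool_pos: [0.4798, -0.2068, 0.1714]
tcp_rot: [2.302, 2.135, 0.001]
wrist_force: [1.0, 0.9, -0.8]
width: 0.276
grip_force: 8.9
```

```bash
python3 m2.py r4
```

```text
19.5 [ 0.4798 -0.2068  0.1714] [ 1.   0.9 -0.8] [ 0.059 -0.029 -0.036] 0.2755069409926773 [-0.45  0.03  2.01 -0.    1.1  -0.38]
side blk 4
side wht 31 [ 0.462 -0.277  0.107] [-0.128 -0.801 -0.584] [ 0.499 -0.197  0.168] [ 0.448 -0.333  0.067]
scene blk 37 [ 0.488 -0.247  0.128] [-0.069 -0.781 -0.621] [ 0.491 -0.225  0.15 ] [ 0.485 -0.273  0.108]
scene wht 65 [ 0.488 -0.303  0.09 ] [-0.054 -0.813 -0.58 ] [ 0.501 -0.195  0.171] [ 0.458 -0.343  0.059]
```

Emit:
carry_out:
  series: "0 0 0.06 0;0 0 0.06 0;0 0 0.06 0;0 0 0 0;0 0 0 0"

```text
time: 20.23
tool_pos: [0.4787, -0.205, 0.349]
tcp_rot: [-2.3, -2.138, 0.001]
wrist_force: [-0.9, -0.3, -2.2]
width: 0.277
grip_force: 8.3
```

```bash
python3 m2.py r5
```

```text
20.225 [ 0.4787 -0.205   0.349 ] [-0.9 -0.3 -2.2] [0.021 0.071 0.01 ] 0.27681008785800654 [-0.45 -0.08  1.79  0.    1.43 -0.38]
side blk 201 [ 0.479 -0.203  0.291] [-0.024 -0.239 -0.971] [ 0.488 -0.19   0.331] [ 0.469 -0.216  0.25 ]
side wht 349 [ 0.477 -0.226  0.208] [0.011 0.234 0.972] [ 0.501 -0.191  0.348] [ 0.454 -0.243  0.163]
scene blk 184 [ 0.485 -0.205  0.289] [0.018 0.248 0.969] [ 0.492 -0.189  0.33 ] [ 0.471 -0.224  0.243]
scene wht 211 [ 0.482 -0.227  0.202] [-0.091 -0.219 -0.971] [ 0.503 -0.196  0.349] [ 0.454 -0.241  0.163]
```

It now hangs 14° off vertical. The pot leans 40°, so I'll set the tilt by touching the head tip to the board and lowering in an arc.

Emit:
carry_out:
  series: "0 0 -0.03 0;0 0 -0.045 0;0 0 -0.04 0;0 0 -0.025 0;0 0.002 -0.008 0;0 0.012 -0.008 0;0 0.014 -0.008 0;0 0.014 -0.008 0;0 0.012 -0.008 0;0 0.01 -0.008 0;0 0 0 0"

```text
time: 21.7
tool_pos: [0.4798, -0.1393, 0.1632]
tcp_rot: [-2.3, -2.138, -0.004]
wrist_force: [0.5, 4.4, 5.7]
width: 0.282
grip_force: 9.3
```

```bash
python3 m2.py r6
```

```text
21.7 [ 0.4798 -0.1393  0.1632] [0.5 4.4 5.7] [ 0.757  0.116 -0.066] 0.28225124083508374 [-0.33 -0.    2.06  0.    1.08 -0.26]
side blk 41 [ 0.477 -0.15   0.118] [-0.068 -0.61  -0.789] [ 0.486 -0.129  0.143] [ 0.47  -0.174  0.088]
side wht 116 [ 0.474 -0.204  0.056] [-0.047 -0.582 -0.812] [ 0.499 -0.13   0.162] [ 0.452 -0.235  0.017]
scene blk 8
scene wht 51 [ 0.493 -0.203  0.061] [-0.013 -0.601 -0.799] [ 0.503 -0.128  0.162] [ 0.483 -0.23   0.022]
```

The tilt is about 37° now. I'll tighten the grip, lift, turn and carry it to the holder.

Emit:
carry_out:
  series: "0 0 0 0;0 0 0 0;0 0 0.03 0;0 0 0.05 0;0 0 0.06 0;0 0 0.06 0;0 0 0.04 0;0 0 0 0"
  jaw: -1
  grip_force: 25

```text
time: 22.8
tool_pos: [0.4806, -0.1419, 0.4066]
tcp_rot: [2.297, 2.134, 0.006]
wrist_force: [0.2, 0.1, -1.6]
width: 0.272
grip_force: 25.1
```

Emit:
carry_out:
  series: "0.0144 0.0224 0 -6.64;0.0144 0.0224 0 -6.64;0.0144 0.0224 0 -6.64;0.0144 0.0224 0 -6.64;0.0144 0.0224 0 -6.64;0.0144 0.0224 0 -6.64;0.0144 0.0224 0 -6.64;0.0144 0.0224 0 -6.64;0.0144 0.0224 0 -6.64;0.0144 0.0224 0 -6.64;0.0144 0.0224 0 -6.64;0.0144 0.0224 0 -6.64;0.0144 0.0224 0 -6.64;0.0144 0.0224 0 -6.64;0 0 0 0;0 0 0 0"

```text
time: 24.8
tool_pos: [0.68, 0.1717, 0.4]
tcp_rot: [3.134, -0.195, -0.005]
wrist_force: [-0.2, -0.6, -1.4]
width: 0.269
grip_force: 25.1
```

```bash
cat > m3.py <<'E'
from h import *
import sys
s=bot.read_state(); p=s['tool_pos']; print(s['time'],p.round(4),s['wrist_force'].round(1),s['width'],s['q'].round(2),R.from_rotvec(s['tcp_rot']).as_matrix()[:,1].round(3))
xh=np.array([.992,-.127]);yh=np.array([.127,.992])
im,P,T,K=cam('side'); cv2.imwrite(f'pics/{sys.argv[1]}.png',cv2.resize(im[100:340,190:410],None,fx=2.5,fy=2.5))
hsv=cv2.cvtColor(im,cv2.COLOR_BGR2HSV)
X=(P[...,:2]-[.457,.203])@np.stack([xh,yh],1)
print('tcp in holder',(p[:2]-[.457,.203])@np.stack([xh,yh],1))
for nm,c in (('blk',hsv[...,2]<75),('wht',(hsv[...,1]<60)&(hsv[...,2]>130))):
    m=c&(P[...,2]>float(sys.argv[2]))&(P[...,2]<p[2]-.02)&(abs(X[...,1])<.045)&(X[...,0]>.03)&(X[...,0]<.3)
    q=np.c_[X[m],P[m][:,2]]
    if len(q)<15: print(nm,len(q)); continue
    e=np.linalg.svd(q-q.mean(0),full_matrices=False)[2]; print(nm,len(q),q.mean(0).round(3),e[0].round(3),q.max(0).round(3),q.min(0).round(3))
E
python3 m3.py i1 .19
```

```text
24.8 [0.68   0.1717 0.4   ] [-0.2 -0.6 -1.4] 0.2693520436076165 [ 0.21  0.27  1.32 -0.    1.56  1.91] [-0.124 -0.992  0.002]
tcp in holder [ 0.22521613 -0.00269109]
blk 173 [0.188 0.005 0.34 ] [-0.611 -0.022 -0.791] [0.204 0.011 0.359] [ 0.175 -0.005  0.322]
wht 751 [0.155 0.003 0.293] [-0.634  0.    -0.773] [0.229 0.025 0.38 ] [ 0.125 -0.027  0.253]
```

View pics/i1.png

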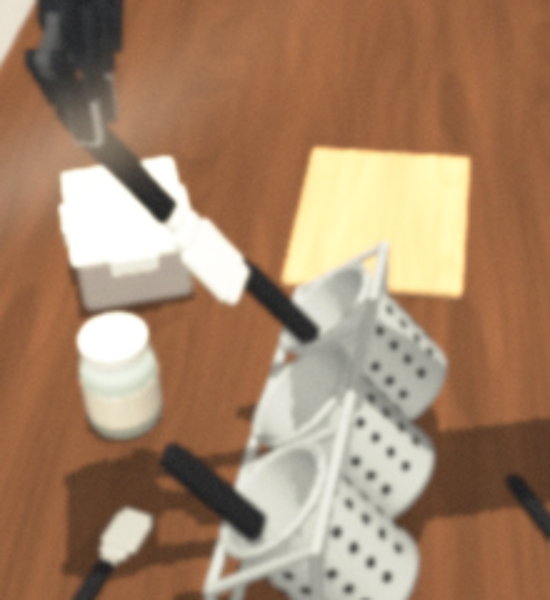

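It is well aligned: tilt about 39°, head pointing at the middle mouth (crop 300,400), 3 mm off in the row. Now I insert it along the pot axis.

Emit:
carry_out:
  series: "0 0.001 -0.04 0;0.001 0.001 -0.04 0;0 0 -0.019 0;0 0 0 0;-0.0096 0.0012 -0.0115 0;-0.0096 0.0012 -0.0115 0;-0.0096 0.0012 -0.0115 0;-0.0096 0.0012 -0.0115 0;0 0 0 0"

```text
time: 25.98
tool_pos: [0.6416, 0.1789, 0.2555]
tcp_rot: [3.135, -0.196, -0.004]
wrist_force: [1.0, 0.6, -0.7]
width: 0.272
grip_force: 25.1
```

Emit:
carry_out:
  series: "-0.0096 0.0012 -0.0115 0;-0.0096 0.0012 -0.0115 0;-0.0096 0.0012 -0.0115 0;-0.0064 0.0008 -0.0077 0;0 0 0 0"

```text
time: 26.6
tool_pos: [0.607, 0.1833, 0.2138]
tcp_rot: [3.135, -0.196, -0.003]
wrist_force: [-0.1, -0.1, -1.7]
width: 0.273
grip_force: 25.1
```

```bash
python3 m3.py i2 .12
```

```text
26.6 [0.607  0.1833 0.2138] [-0.1 -0.1 -1.7] 0.2727699033311241 [0.25 0.21 1.73 0.   1.2  1.95] [-0.125 -0.992  0.001]
tcp in holder [ 0.15128951 -0.00052504]
blk 273 [0.124 0.006 0.166] [-0.604  0.016 -0.797] [0.152 0.015 0.193] [ 0.101 -0.009  0.133]
wht 767 [ 0.061 -0.002  0.15 ] [ 0.555 -0.725 -0.408] [0.113 0.045 0.18 ] [ 0.03  -0.045  0.12 ]
```

Emit:
carry_out:
  series: "-0.0012 0.0002 -0.007 0;-0.0012 0.0002 -0.007 0;-0.0012 0.0002 -0.007 0;-0.0012 0.0002 -0.0064 0;0 0 0 0"

```text
time: 27.28
tool_pos: [0.6024, 0.1842, 0.1865]
tcp_rot: [3.135, -0.197, -0.004]
wrist_force: [-2.9, 0.6, -0.5]
width: 0.272
grip_force: 25.1
```

Emit:
carry_out:
  series: "-0.0019 0.0003 -0.0023 0;-0.0019 0.0003 -0.0023 0;0 0 0 0"

```text
time: 27.65
tool_pos: [0.5993, 0.1847, 0.1829]
tcp_rot: [-3.135, 0.197, 0.0]
wrist_force: [-0.7, 1.3, 1.1]
width: 0.271
grip_force: 25.2
```

Emit:
carry_out:
  series: "-0.001 0.0001 -0.0013 0;-0.001 0.0001 -0.0013 0;0 0 0 0"

```text
time: 28.02
tool_pos: [0.5974, 0.1849, 0.1803]
tcp_rot: [-3.135, 0.197, 0.0]
wrist_force: [-1.3, 1.2, 1.0]
width: 0.27
grip_force: 25.2
```

Emit:
carry_out:
  series: "-0.001 0.0001 -0.0013 0;-0.001 0.0001 -0.0013 0;0 0 0 0"

```text
time: 28.4
tool_pos: [0.5952, 0.1851, 0.1775]
tcp_rot: [-3.135, 0.197, 0.001]
wrist_force: [-1.1, 1.9, 0.4]
width: 0.271
grip_force: 25.2
```

Emit:
carry_out:
  series: "-0.001 0.0001 -0.0013 0;-0.001 0.0001 -0.0013 0;0 0 0 0"

```text
time: 28.78
tool_pos: [0.5933, 0.1853, 0.175]
tcp_rot: [3.135, -0.197, -0.001]
wrist_force: [-0.9, 1.3, 1.9]
width: 0.274
grip_force: 25.2
```

Emit:
carry_out:
  series: "-0.001 0.0001 -0.0013 0;-0.001 0.0001 -0.0013 0;0 0 0 0"

```text
time: 29.15
tool_pos: [0.5926, 0.1856, 0.1735]
tcp_rot: [-3.135, 0.197, -0.004]
wrist_force: [1.9, 1.1, 4.9]
width: 0.273
grip_force: 25.5
```

```bash
python3 m3.py i3 .12; python3 - <<'E'
from h import *
for i in range(3): eyes.get_calibration('side'); s=bot.read_state(); print(s['wrist_force'].round(2),s['tool_pos'].round(4))
E
```

```text
29.15 [0.5926 0.1856 0.1735] [1.9 1.1 4.9] 0.2727091997935971 [ 0.26  0.21  1.8  -0.    1.12  1.96] [-0.125 -0.992 -0.001]
tcp in holder [ 1.36685756e-01 -8.98376307e-05]
blk 178 [0.113 0.006 0.137] [-0.697 -0.006 -0.717] [0.133 0.014 0.153] [ 0.093 -0.008  0.121]
wht 292 [ 0.072 -0.016  0.133] [-0.425  0.903  0.067] [0.113 0.045 0.153] [ 0.03  -0.045  0.12 ]
[1.67 1.08 4.52] [0.5925 0.1855 0.1735]
[1.67 1.08 4.52] [0.5925 0.1855 0.1735]
[1.67 1.08 4.52] [0.5925 0.1855 0.1735]
```

The head is on the bottom, with about 5 N along the axis. I'll ease the handle towards the lower wall before letting go.

Emit:
carry_out:
  series: "0.0025 -0.0003 -0.0012 0;0.0022 -0.0003 -0.0015 0;0.0016 -0.0002 -0.0014 0;0 0 0 0"

```text
time: 29.7
tool_pos: [0.5978, 0.185, 0.1688]
tcp_rot: [-3.135, 0.197, 0.001]
wrist_force: [-0.1, 1.9, 5.9]
width: 0.27
grip_force: 26.1
```

Emit:
carry_out:
  series: "0 0 0 0;0 0 0 0;0 0 0 0;0 0 0 0"
  jaw: 1

```text
time: 30.2
tool_pos: [0.5976, 0.1845, 0.168]
tcp_rot: [3.135, -0.197, -0.001]
wrist_force: [0.7, -0.3, 0.5]
width: 1.0
grip_force: 0.0
```

Emit:
carry_out:
  series: "0 0 0.01 0;0 0 0.03 0;0 0 0.05 0;0 0 0.05 0;0 0 0.04 0;0 0 0 0"

```text
time: 30.95
tool_pos: [0.5999, 0.1853, 0.3551]
tcp_rot: [-3.132, 0.196, -0.015]
wrist_force: [-0.0, 0.5, -0.3]
width: 1.004
grip_force: 0.0
```

```bash
python3 m3.py f1 .12; python3 w.py f2
```

```text
30.95 [0.5999 0.1853 0.3551] [-0.   0.5 -0.3] 1.003676731025452 [ 0.26  0.12  1.57 -0.    1.44  1.96] [-0.125 -0.992 -0.004]
tcp in holder [0.14399184 0.00055158]
blk 384 [0.131 0.006 0.15 ] [-0.735  0.011 -0.678] [0.166 0.015 0.18 ] [ 0.094 -0.008  0.12 ]
wht 671 [ 0.057 -0.004  0.153] [ 0.481 -0.806 -0.345] [0.112 0.045 0.18 ] [ 0.03  -0.045  0.12 ]
31.05 [0.5979 0.1847 0.3495] [ 0.26  0.12  1.58 -0.    1.44  1.96] [-0.125 -0.992 -0.001]
[288, 246, 86, 35, 564] [0.493  0.1869 0.1746] [0.5142 0.229  0.1778] [0.4815 0.1411 0.158 ] ((495.4117431640625, 184.97813415527344), (33.2131462097168, 86.03913879394531), 3.6389877796173096)
[225, 251, 50, 30, 300] [0.5018 0.2681 0.1738] [0.5204 0.2972 0.1774] [0.4938 0.2459 0.1573] ((499.48797607421875, 270.739013671875), (27.352231979370117, 48.21828842163086), 19.54863739013672)
[154, 214, 22, 67, 282] [0.5303 0.3645 0.1608] [0.5681 0.372  0.1774] [0.5079 0.3491 0.1304] ((537.7987060546875, 357.5662841796875), (22.746002197265625, 59.250511169433594), 83.3934326171875)
```

View pics/f2.png

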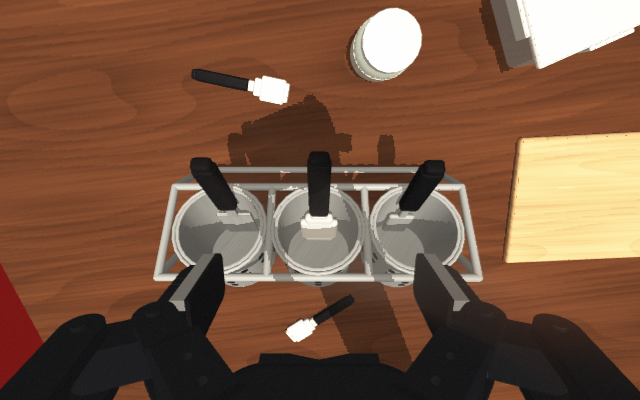

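View pics/f1.png

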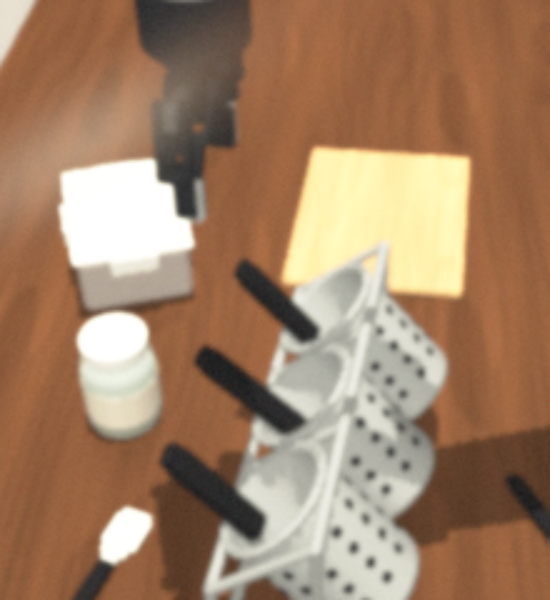

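The spatula stands head-down in the middle cylinder, handle out like the others at f1 (245,390) and f2 (318,185). Its head is on the floor, the robot is clear, and the jar, box and other utensils are in place.

```bash
python3 -c "
from workcell import bot
print(bot.finish_job())"
```

```text
the job is handed in; nothing more can be done
None
```

The job is handed in: I drew the spatula out by its head, laid it flat on the board, took it again by the handle and stood it head-down in the middle cylinder. Its head is on the bottom, and it leans about 6° flatter than the other two utensils.

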